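Put a jeweller's stacked bench pieces away in their trays

ROBOT

A 6-joint arm with a two-finger parallel gripper is mounted at the origin on the work surface. World frame = base frame: x ahead of the robot, y to its left, z up, the work surface at z = 0. Lengths are in m, angles in rad, forces in N, time in s.
With the tool pointing down it reaches from about 0.35 to 0.975 m from the base axis. Payload 4.9 kg.
Tool frame: the origin (TCP) lies on the front face of the gripper's body, between the roots of the fingers; the fingertips stand ctrl.finger_overhang ahead of it and the grasp point (between the pads) lies 54 mm ahead of it (ctrl.finger_overhang is the distance from the TCP to the fingertips, in m); z points along the fingers, y is the line along which they close (so a half turn about z gives the same grasp; the last joint's range is limited). The gripper opens to 85 mm and grips with 20 to 120 N. Pads are 22 mm wide; open, the fingers measure 114 mm over their backs; the gripper's body (76 mm by 85 mm) begins 54 mm behind the grasp point. The pads swing forward as they close: fully open they stand 13 mm farther back than shut.
Start: joints at [1.051, 0.053, 1.613, -0, 1.476, -0.119], TCP at [0.244, 0.575, 0.304] pointing down, gripper open.
Joint ranges: [-3.01, 3.01], [-1.01, 2.22], [0.06, 2.58], [-1.02, 4.17], [0.09, 2.62], [-3.14, 3.14]. Speed limits (rad/s): [2.57, 2.57, 3.14, 3.14, 3.14, 3.14].

INTERFACE

Orientations are given as a rotation vector (axis times angle).
In Python, from station import ctrl, vision gives the robot as it stands. The module is installed in compiled form; this text tells all that it offers.
- The arm moves only by the tool drive_tool, never from a script. Its argument "rows" is a list of rows, each a list of 2 entries, a list of its own where there are three numbers: the shift along the tool's x, y, z in m, then the turn about the tool's z in rad. A call has 1 to 10 rows; each row shifts and turns the commanded pose from where the row before left it, along the tool's axes as they then stand; what a row does not reach is not made up. A row lasts 1/10 s, in which the tool goes at most 50 mm and 8.59 degrees, less where a joint would pass 70% of its speed; a pose out of reach is approached as far as the arm can. A call with a gripper value outside its range is refused whole. "jaw" is the closure, from 0 (fully open) to 1 (shut), set as the call begins (left out, the last holds). The fingers move at their own pace and stop on an object; "grip_force" is the grip in N (left out, the last holds). Time passes only in rows, so rows that do not move let the fingers close. It gives the time, the measured TCP pose, the force, the opening and the grip force at its end, in the units of the state.
- ctrl.get_obs(): the state, without advancing time (a new reading comes with each control period).
- vision.get_image(name): name is "scene" or "top" or "wrist"; returns a dict with "image" (480x640x3 uint8, blue, green, red), "vertical_fov" (degrees; the focal length in pixels is half the picture's height over the tangent of half this angle, whatever the lens; pixels are square), "cx", "cy" (the principal point, pixels), "R" (3x3) and "t" (3): a world point X has camera coordinates R X + t. Camera axes: x right, y down, z forward; pixel columns grow to the right and rows downward; lengths in m; the calibration is good to about 2 mm. A picture is of the moment at which its call begins. There is no depth.
- ctrl.finish_job(): hands the job in; it is judged then, once.
The state is a dict: "t": time; "q": joint angles; "dq": joint speeds; "effort": joint torques, N m; "tool_pos": TCP position; "tool_rot": TCP orientation; "contact_force": force on the tool from outside, world axes, zero at the start; "wrist_torque": the same for the moment, N m; "opening": finger opening in m; "grip_force": force on a finger pad.
Only numpy, scipy, OpenCV 4.12 (cv2) and the standard library are available. Lean on these libraries where they do the work, as an engineer would, in place of code of your own. Each camera call takes 0.05 s, during which the arm holds its last target. There are 200 camera calls.

TASK

Take the stack on the jeweller's bench apart from the top down and put each of its four pieces away in the wooden tray whose felt-lined recess is cut to its shape and size: the little tin in the small round one, the oblong block in the oblong one, the brass disc in the large round one, the square steel block in the square one. Set each piece down (do not drop it) so that it lies the right way up, flat on the felt inside its recess, and let go of it before you take the next. Let no piece topple over, and do not knock over the little wooden ring cone standing among the trays.

Things in the scene. Friction and masses are not known exactly. Their poses are not given: they have to be found in the camera images.
- tin: small round aluminium tin with a pale glass window in its top, 22 mm in diameter, 18 mm high, about 25 g: the top of the stack. Origin at the centre of its underside, z up. At the start the whole stack is built of plain things laid loosely on one another, nearly centred (a few mm off), each turned its own way.
- oblong_block: dark hardwood block, 46 mm (its x) by 26 mm (its y) by 20 mm high, about 60 g, with a dark metal stripe across the top near each end; second from the top of the stack, under the tin. Origin at the centre of its underside, z up.
- brass_disc: solid round brass doming disc, 50 mm in diameter, 22 mm high, about 0.36 kg, with six small dark dimples in its flat top; third from the top of the stack, under the oblong block. Origin at the centre of its underside, z up.
- steel_block: plain square steel bench block, 60 by 60 mm (x, y) by 22 mm high, about 0.6 kg; the bottom of the stack, lying on the bench under the brass disc. Origin at the centre of its underside, z up.
- tray_small_round: fixed wooden tray, a board 58 by 58 mm, 11 mm high, with a round recess 40 mm in diameter, lined with pale felt (hard, like the wood): for the tin. The recess is centred and 5 mm deep, its floor 6 mm above the bench. Origin at the centre of the underside, z up.
- tray_oblong: fixed wooden tray, a board 82 mm (x) by 62 mm (y), 11 mm high, with an oblong recess 64 mm (x) by 44 mm (y), lined with pale felt: for the oblong block, long side along the long side. The recess is centred and 5 mm deep, its floor 6 mm above the bench. Origin at the centre of the underside, z up.
- tray_big_round: fixed wooden tray, a board 86 by 86 mm, 11 mm high, with a round recess 68 mm in diameter, lined with pale felt: for the brass disc. The recess is centred and 5 mm deep, its floor 6 mm above the bench. Origin at the centre of the underside, z up.
- tray_square: fixed wooden tray, a board 96 by 96 mm, 11 mm high, with a square recess 78 by 78 mm (x, y), lined with pale felt: for the steel block, sides along the recess's sides. The recess is centred and 5 mm deep, its floor 6 mm above the bench. Origin at the centre of the underside, z up.
- ring_cone: loose pale wooden ring cone standing among the trays, to be left standing: foot 42 mm in diameter, 60 mm high, tapering to 12 mm, 100 g. Origin at the centre of its underside, z up. The other things between the trays are two loose finger rings, 23 mm across and 6 mm high.

How it is judged:
By the outcome, as a careful person would: the job done as asked, in the order asked, and still so for the second after the job is handed in, with the robot touching nothing.
It also fails if it takes over 93 s, if anything falls off the work surface, if the arm or the gripper's body presses on something with over 40 N, if the wrist force passes 120 N, or if a joint passes its speed limit or range.

## Working session

There is one attempt and no reset: what is moved stays moved. The work goes in short steps, Python scripts to look and compute and a tool call to move; the robot and the scene stay as the last step left them, time stands still between calls to the robot, and variables do not carry over. Pictures are saved under pics/ and viewed, at most 14 in all, crops included, and the job is handed in when it is done.

Besides the shell and the picture viewer there is one more tool, called after ">>>" by a JSON object that holds its "method" and its "body". drive_tool: Moves the arm, as the interface text tells. Its arguments: {"type":"object","properties":{"rows":{"type":"array","items":{"type":"array"}},"jaw":{"type":"number"},"grip_force":{"type":"number"}},"required":["rows"]}

```bash
mkdir -p pics; ls; cat > h.py <<'E'
import numpy as np, cv2
from station import ctrl, vision
def grab(n,f=None):
    d=vision.get_image(n); 
    if f: cv2.imwrite('pics/'+f,d['image'])
    d['f']=240/np.tan(np.radians(d['vertical_fov'])/2); d['R']=np.array(d['R']); d['t']=np.array(d['t']); return d
def ray(d,u,v,z):
    r=d['R'].T@np.array([(u-d['cx'])/d['f'],(v-d['cy'])/d['f'],1]); c=-d['R'].T@d['t']
    return c+r*(z-c[2])/r[2]
def proj(d,X):
    p=d['R']@np.array(X)+d['t']; return p[:2]/p[2]*d['f']+[d['cx'],d['cy']]
E
python3 - <<'E'
from h import *
for n in ['top','scene','wrist']:
    d=grab(n,n+'0.png'); print(n,d['vertical_fov'],-d['R'].T@d['t'],d['R'][2])
print(ctrl.finger_overhang, ctrl.get_obs())
E
```

```text
pics
top 54.598130640302266 [ 0.42300854 -0.00887835  0.75253157] [ 0.16345444  0.00354522 -0.98654451]
scene 57.370531410255694 [ 0.86219268 -0.57948874  0.55755639] [-0.41998182  0.69591785 -0.58250632]
wrist 58.28413252463124 [0.1734082  0.60454975 0.37283267] [ 0.27536073 -0.11794734 -0.95407803]
0.0726 {'t': 0.15, 'q': array([ 1.05100211e+00,  5.32467169e-02,  1.61401010e+00,  1.61897410e-05,
        1.47600275e+00, -1.19021658e-01]), 'dq': array([-0.00040585, -0.00208477, -0.00410111, -0.00120811, -0.00199794,
        0.00072006]), 'effort': array([ 5.70653337e-04, -3.94233656e+01, -3.70724344e+01, -7.19004333e-05,
        4.58422743e-03, -3.02340118e-05]), 'tool_pos': array([0.24364994, 0.5751388 , 0.30290078]), 'tool_rot': array([-6.25222357e-01, -3.07819926e+00,  2.47758096e-03]), 'contact_force': array([0.03922633, 0.37418308, 0.58791682]), 'wrist_torque': array([-0.04257321, -0.01705464, -0.0324144 ]), 'grip_force': 0.0, 'opening': 0.08519613782227287}
```

View pics/top0.png

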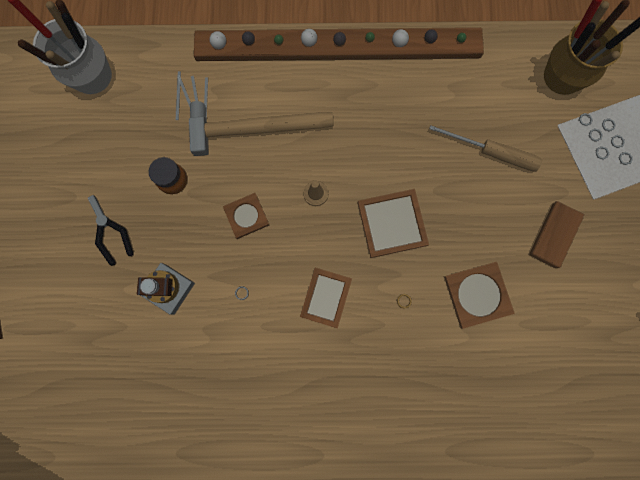

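View pics/scene0.png

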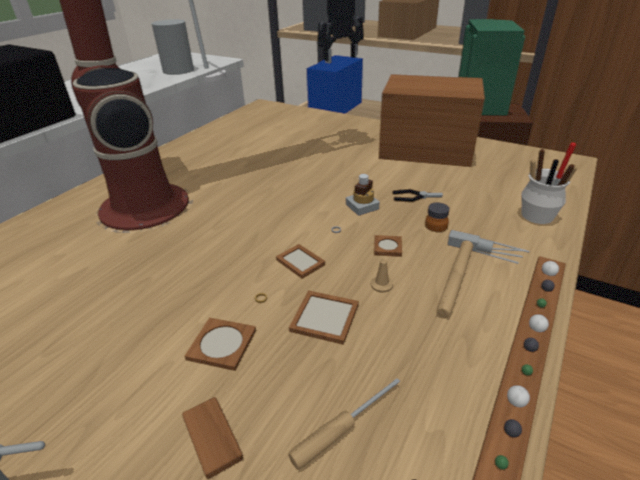

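View pics/wrist0.png

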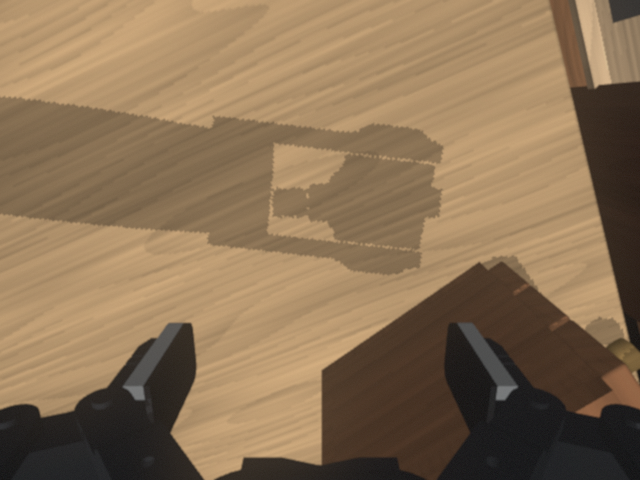

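The top view shows the stack at about (160,288) and the trays at: small round (246,215), oblong (326,297), square (393,223), big round (480,295). The cone stands at (316,193). The wrist view shows only bench, a brown box and the gripper's shadow. Next I'll measure the trays and enlarge the stack.

```bash
python3 - <<'E'
from h import *
d=grab('top'); im=d['image']; hsv=cv2.cvtColor(im,cv2.COLOR_BGR2HSV)
s=grab('scene')
for n,(u,v) in dict(small=(246,215),obl=(326,297),sq=(393,223),big=(480,295)).items():
    print(n,hsv[v,u])
    m=((hsv[...,1]<60)&(hsv[...,2]>120)).astype(np.uint8)
    k,l=cv2.connectedComponents(m); c=max(cv2.findContours((l==l[v,u]).astype(np.uint8),0,1)[0],key=cv2.contourArea)
    P=np.array([ray(d,*p[0],.006)[:2] for p in c]).astype(np.float32)
    r=cv2.minAreaRect(P*1000); ctr=np.array(r[0])
    print(n,'felt',np.round(r[0]),np.round(r[1]),round(r[2],1))
    m=((hsv[...,0]<13)&(hsv[...,1]>90)&(hsv[...,2]<150)|(l==l[v,u])).astype(np.uint8)
    k,l2=cv2.connectedComponents(m,connectivity=4); c=max(cv2.findContours((l2==l2[v,u]).astype(np.uint8),0,1)[0],key=cv2.contourArea)
    P=np.array([ray(d,*p[0],.011)[:2] for p in c]).astype(np.float32); r=cv2.minAreaRect(P*1000)
    print('   board',np.round(r[0]),np.round(r[1]),round(r[2],1))
    print('   scene',proj(s,[ctr[0]/1000,ctr[1]/1000,.006]))
print('cone',ray(d,316,196,0))
a=cv2.resize(im[250:325,115:215],(800,600),interpolation=cv2.INTER_CUBIC)
b=cv2.resize(s['image'][165:225,330:400],(700,600),interpolation=cv2.INTER_CUBIC)
cv2.imwrite('pics/c1.png',cv2.resize(np.hstack([a,b]),(800,320)))
cv2.imwrite('pics/a1.png',a)
for n,(u,v,z) in dict(steel=(165,289,.022),tin=(148,286,.082)).items(): print(n,ray(d,u,v,z))
E
```

```text
small [ 25  25 135]
small felt [597. 125.] [36. 37.] 45.8
   board [597. 123.] [38. 39.] 19.2
   scene [387.9433501 244.8118316]
obl [ 25  23 145]
obl felt [462.  -6.] [43. 63.] 72.5
   board [462.  -9.] [49. 66.] 72.2
   scene [300.35953696 259.89155985]
sq [ 25  24 139]
sq felt [ 582. -116.] [77. 76.] 11.7
   board [ 582. -119.] [80. 86.] 13.8
   scene [324.84021412 315.24090246]
big [ 26  26 137]
big felt [ 464. -251.] [64. 65.] 89.5
   board [ 464. -249.] [65. 65.] 23.5
   scene [221.27360023 342.27266212]
cone [0.63036435 0.00862321 0.        ]
steel [0.47593516 0.2460164  0.022     ]
tin [0.47612269 0.24986535 0.082     ]
```

View pics/a1.png

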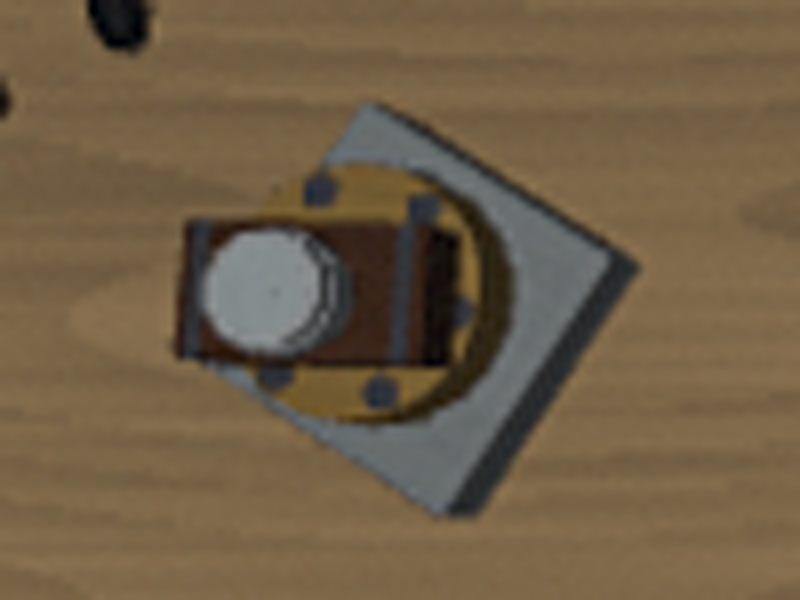

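The enlarged top view (8x, offset 115,250) shows:
- Tin top: centre at (265,290).
- Oblong top: corners (188,222), (425,226), (415,362), (180,358), so its long axis is almost along world y.
- Disc top: about x 240–480, y 162–420.
- Steel top: corners (370,102), (612,258), (440,515).

```bash
cat >> h.py <<'E'
def go(x,y,z=None,ang=None,o=None):
    """shift (tool axes, after the turn) and turn to TCP x,y,z with tool-y direction at angle ang (deg, mod 180)"""
    from scipy.spatial.transform import Rotation as Ro
    o=o or ctrl.get_obs(); R=Ro.from_rotvec(o['tool_rot']).as_matrix(); p=o['tool_pos']
    cur=np.degrees(np.arctan2(R[1,1],R[0,1])); t=0
    if ang is not None: t=-((ang-cur+90)%180-90)   # tool z down
    R2=R@Ro.from_rotvec([0,0,np.radians(t)]).as_matrix()
    s=R2.T@(np.array([x,y,p[2] if z is None else z])-p)
    print('tcp',np.round(p,4),'yawY',round(cur,1),'tilt',np.round(R[2],3),'| turn rad',round(np.radians(t),3),'shift mm',np.round(s*1000,1), 'q6',round(o['q'][5],2),'open',round(o['opening']*1000,1),'F',np.round(o['contact_force'],1))
E
python3 - <<'E'
from h import *
d=grab('top')
W=lambda u,v,z: ray(d,115+u/8,250+v/8,z)[:2]*1000
A,B,C=W(370,102,.022),W(612,258,.022),W(440,515,.022)
print('steel',(A+C)/2,np.linalg.norm(A-B),np.linalg.norm(B-C),np.degrees(np.arctan2(*(B-A)[::-1]))%90,np.degrees(np.arctan2(*(B-C)[::-1]))%90)
print('disc',W(360,291,.044),W(240,291,.044)-W(480,291,.044),W(360,162,.044)-W(360,420,.044))
c=[W(*p,.064) for p in [(188,222),(425,226),(415,362),(180,358)]]
print('obl',np.mean(c,0),[np.linalg.norm(c[i]-c[i-1]) for i in range(4)],[np.degrees(np.arctan2(*(c[i]-c[i-1])[::-1]))%180 for i in range(4)])
print('tin',W(265,290,.082))
go(.476,.250,.25,0); go(.476,.250,.25,90)
print(ctrl.finger_overhang)
E
```

```text
steel [476.9822972  245.14653392] 58.35095915249605 58.91474474008501 57.50586603433602 57.597433030389574
disc [478.40263939 246.16836094] [ 0.39649177 45.81775856] [49.13528575  2.45082737]
obl [476.78471046 249.72511763] [np.float64(25.166066493954027), np.float64(44.157642568102496), np.float64(25.152628017118595), np.float64(43.52490125955611)] [np.float64(179.92302162493863), np.float64(88.53321906012633), np.float64(178.48229011793808), np.float64(88.54117679960338)]
tin [475.76055089 249.66512111]
tcp [0.2438 0.5753 0.3035] yawY 67.0 tilt [ 0.    -0.001 -1.   ] | turn rad 1.17 shift mm [-325.3  232.3   53.6] q6 -0.12 open 85.8 F [-0.2  0.2  0.4]
tcp [0.2438 0.5753 0.3035] yawY 67.0 tilt [ 0.    -0.001 -1.   ] | turn rad -0.401 shift mm [-232.3 -325.3   53.6] q6 -0.12 open 85.8 F [-0.2  0.2  0.4]
0.0726
```

>>> {"method": "drive_tool", "body": {"rows": [[[0, 0, 0], 0.13], [[0, 0, 0.005], 0.13], [[0, 0, 0.01], 0.13], [[0, 0, 0.01], 0.13], [[0, 0, 0.01], 0.13], [[0, 0, 0.01], 0.13], [[0, 0, 0.005], 0.13], [[0, 0, 0], 0.13], [[0, 0, 0], 0.13]], "jaw": 0, "grip_force": 30}}

```text
t: 1.2
tool_pos: [0.2437, 0.5753, 0.2533]
tool_rot: [2.227, 2.215, -0.001]
contact_force: [-0.1, -0.4, 0.0]
opening: 0.0854
grip_force: 0.0
```

>>> {"method": "drive_tool", "body": {"rows": [[[-0.025, 0.018, 0], 0], [[-0.04, 0.03, 0], 0], [[-0.045, 0.032, 0], 0], [[-0.045, 0.032, 0], 0], [[-0.045, 0.032, 0], 0], [[-0.045, 0.032, 0], 0], [[-0.04, 0.028, 0], 0], [[-0.025, 0.018, 0], 0], [[-0.015, 0.01, 0], 0], [[0, 0, 0], 0]]}}

```text
t: 2.2
tool_pos: [0.4649, 0.2657, 0.254]
tool_rot: [2.225, 2.217, 0.0]
contact_force: [0.3, 0.5, 0.9]
opening: 0.0857
grip_force: 0.0
```

```bash
python3 - <<'E'
from h import *
d=grab('wrist','w1.png'); go(.476,.250,.1446,0)
print(proj(d,[.476,.250,.082]))
E
```

```text
tcp [0.4642 0.2667 0.2539] yawY -0.1 tilt [ 0. -0. -1.] | turn rad -0.002 shift mm [-16.8  11.9 109.3] q6 0.38 open 85.1 F [-0.2 -0.4 -1. ]
[337.6826003 269.9568149]
```

View pics/w1.png

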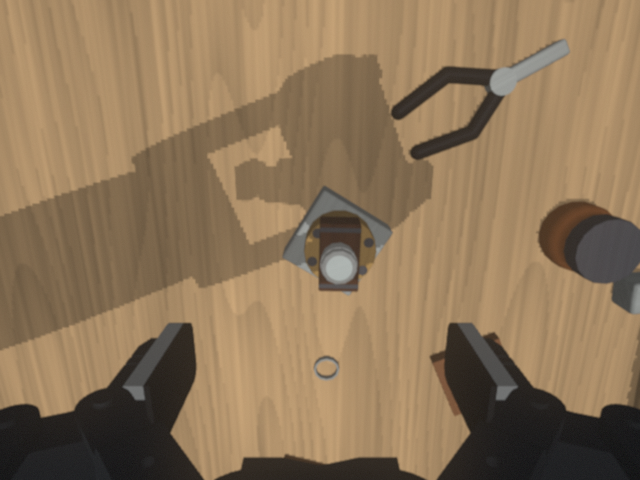

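The wrist view shows the tin at (339,268), within 2 px of where the measurement puts it. Moving over it and down.

>>> {"method": "drive_tool", "body": {"rows": [[[-0.005, 0.004, 0.005], 0], [[-0.007, 0.005, 0.01], 0], [[-0.0045, 0.003, 0.015], 0], [[0, 0, 0.015], 0], [[0, 0, 0.015], 0], [[0, 0, 0.01], 0], [[0, 0, 0.005], 0], [[0, 0, 0], 0], [[0, 0, 0], 0]]}}

```text
t: 3.15
tool_pos: [0.476, 0.2512, 0.1794]
tool_rot: [2.221, 2.221, 0.001]
contact_force: [-0.2, -0.3, 0.4]
opening: 0.0857
grip_force: 0.0
```

```bash
python3 - <<'E'
from h import *
d=grab('wrist','w2.png'); go(.476,.2505,.143,0)
print(proj(d,[.476,.250,.082]))
hsv=cv2.cvtColor(d['image'],cv2.COLOR_BGR2HSV)
E
```

```text
tcp [0.4762 0.2512 0.1797] yawY 0.0 tilt [ 0.001  0.001 -1.   ] | turn rad 0.0 shift mm [-0.7 -0.2 36.7] q6 0.35 open 85.4 F [-0.2 -0.4  0.6]
[318.63917671 300.63843747]
```

View pics/w2.png

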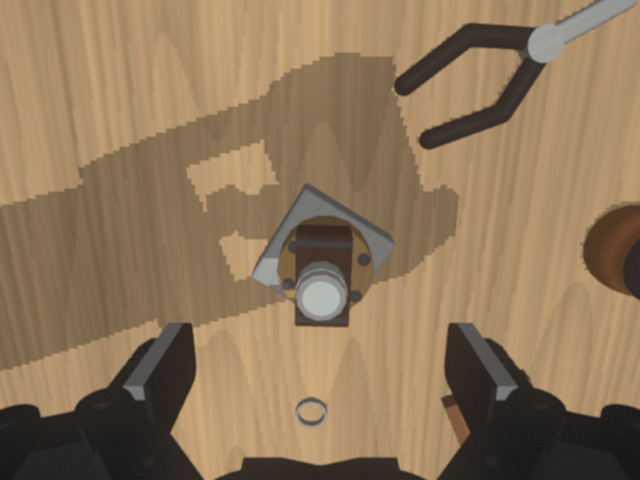

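The wrist view shows the tin at (321,298), about 1 mm from the estimate and centred between the pads. Lowering and gripping.

>>> {"method": "drive_tool", "body": {"rows": [[[-0.001, 0, 0.008], 0], [[-0.0005, 0, 0.01], 0], [[0, 0, 0.01], 0], [[0, 0, 0.006], 0], [[0, 0, 0.0027], 0], [[0, 0, 0], 0], [[0, 0, 0], 0]]}}

```text
t: 3.9
tool_pos: [0.4759, 0.2495, 0.1424]
tool_rot: [2.221, 2.221, 0.0]
contact_force: [0.5, -0.4, -0.5]
opening: 0.0853
grip_force: 0.0
```

>>> {"method": "drive_tool", "body": {"rows": [[[0, 0, 0], 0], [[0, 0, 0], 0], [[0, 0, 0], 0], [[0, 0, 0], 0], [[0, 0, 0], 0], [[0, 0, 0], 0], [[0, 0, 0], 0], [[0, 0, 0], 0], [[0, 0, 0], 0], [[0, 0, 0], 0]], "jaw": 1, "grip_force": 25}}

```text
t: 4.9
tool_pos: [0.4759, 0.2495, 0.1425]
tool_rot: [2.221, 2.221, 0.001]
contact_force: [-0.9, -0.1, 3.1]
opening: 0.0206
grip_force: 24.6
```

```bash
python3 - <<'E'
from h import *
d=grab('wrist','w3.png'); go(.597,.124,.25,0)
E
```

```text
tcp [0.4759 0.2495 0.1425] yawY -0.0 tilt [ 0.  0. -1.] | turn rad -0.0 shift mm [-125.5  121.1 -107.5] q6 0.34 open 21.0 F [-0.7  1.1  3.4]
```

View pics/w3.png

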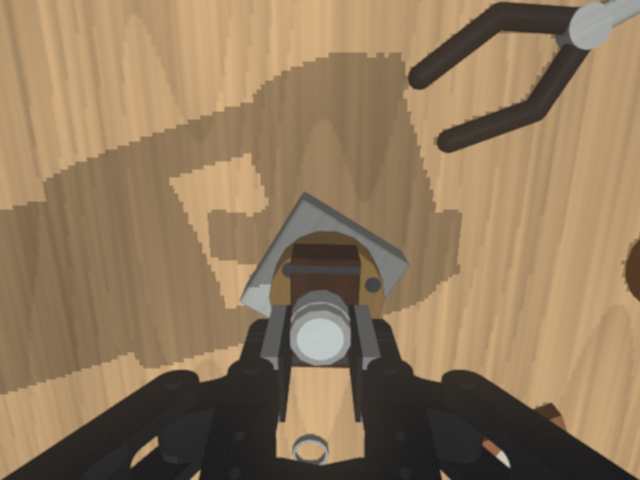

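The tin stands between the pads (320,340) with the opening at 21 mm. Lifting straight up and carrying it to the small tray.

>>> {"method": "drive_tool", "body": {"rows": [[[0, 0, -0.003], 0], [[0, 0, -0.006], 0], [[0, 0, -0.01], 0], [[0, 0, -0.015], 0], [[-0.01, 0.01, -0.02], 0], [[-0.02, 0.02, -0.01], 0], [[-0.025, 0.025, -0.005], 0], [[-0.025, 0.025, 0], 0], [[-0.025, 0.025, 0], 0], [[-0.015, 0.012, 0], 0]]}}

```text
t: 5.95
tool_pos: [0.5947, 0.1278, 0.213]
tool_rot: [2.222, 2.218, 0.003]
contact_force: [-0.7, -0.6, -0.3]
opening: 0.0204
grip_force: 24.5
```

>>> {"method": "drive_tool", "body": {"rows": [[[-0.0055, 0.004, 0], 0], [[0, 0, 0.005], 0], [[0, 0, 0.015], 0], [[0, 0, 0.02], 0], [[0, 0, 0.02], 0], [[0, 0, 0.015], 0], [[0, 0, 0.008], 0], [[0, 0, 0.003], 0], [[0, 0, 0], 0]]}}

```text
t: 6.85
tool_pos: [0.5966, 0.1242, 0.1251]
tool_rot: [-2.221, -2.222, 0.0]
contact_force: [-0.3, 0.1, -0.2]
opening: 0.0209
grip_force: 24.5
```

```bash
python3 - <<'E'
from h import *
d=grab('wrist','w4.png'); go(.597,.124,.0845,0); s=grab('scene')
for R,c in [(.02,.006),(.02,.011)]: print(proj(d,[.597,.124,c]))
a=cv2.resize(s['image'][200:275,350:430],(640,600),interpolation=cv2.INTER_CUBIC)
b=cv2.resize(d['image'][240:],(640,240))
cv2.imwrite('pics/p4.png',np.vstack([cv2.resize(a,(640,600))[100:460],b]))
E
```

```text
tcp [0.5971 0.1242 0.1258] yawY 0.0 tilt [ 0.     0.001 -1.   ] | turn rad 0.0 shift mm [-0.2 -0.1 41.3] q6 0.08 open 20.4 F [ 0.6 -0.5  0.1]
[319.83195174 279.32121647]
[319.82399977 283.39589039]
```

View pics/p4.png

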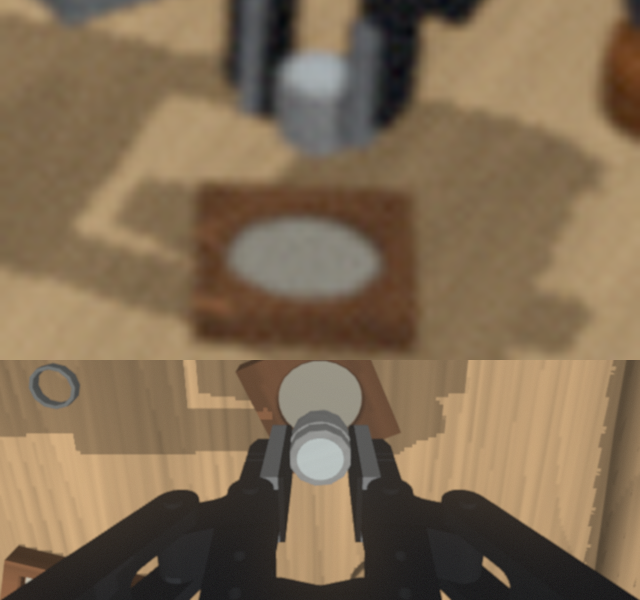

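The tin hangs upright between the pads and sits centrally over the felt (felt centre at wrist px (320,278)). Lowering it to the felt.

>>> {"method": "drive_tool", "body": {"rows": [[[0, 0, 0.006], 0], [[0, 0, 0.01], 0], [[0, 0, 0.01], 0], [[0, 0, 0.007], 0], [[0, 0, 0.004], 0], [[0, 0, 0.002], 0], [[0, 0, 0.001], 0], [[0, 0, 0.0005], 0], [[0, 0, 0], 0], [[0, 0, 0], 0]]}}

```text
t: 7.95
tool_pos: [0.597, 0.124, 0.0851]
tool_rot: [2.221, 2.221, 0.001]
contact_force: [0.5, -0.5, -0.7]
opening: 0.0208
grip_force: 24.5
```

>>> {"method": "drive_tool", "body": {"rows": [[[0, 0, 0.0005], 0], [[0, 0, 0.0005], 0], [[0, 0, 0], 0], [[0, 0, 0], 0]]}}

```text
t: 8.35
tool_pos: [0.597, 0.124, 0.0845]
tool_rot: [2.221, 2.221, 0.0]
contact_force: [-3.1, -0.4, 5.6]
opening: 0.0208
grip_force: 24.9
```

Touching at 5.6 N. Releasing.

>>> {"method": "drive_tool", "body": {"rows": [[[0, 0, 0], 0], [[0, 0, 0], 0], [[0, 0, 0], 0], [[0, 0, 0], 0], [[0, 0, 0], 0], [[0, 0, 0], 0]], "jaw": 0.3}}

```text
t: 8.95
tool_pos: [0.5967, 0.124, 0.0836]
tool_rot: [-2.221, -2.221, 0.0]
contact_force: [0.7, -0.4, -0.6]
opening: 0.0598
grip_force: 0.0
```

>>> {"method": "drive_tool", "body": {"rows": [[[0, 0, -0.005], 0], [[0, 0, -0.01], 0], [[0, 0, -0.02], 0], [[0, 0, -0.03], 0], [[0, 0, -0.03], 0], [[0, 0, -0.02], 0], [[0, 0, -0.01], 0], [[0, 0, 0], 0]], "jaw": 0}}

```text
t: 9.75
tool_pos: [0.5977, 0.1241, 0.2113]
tool_rot: [2.219, 2.219, 0.005]
contact_force: [0.4, -0.9, -0.1]
opening: 0.0851
grip_force: 0.0
```

```bash
python3 - <<'E'
from h import *
d=grab('wrist','w5.png'); t=grab('top','t5.png'); s=grab('scene','s5.png'); go(.477,.2497,.1425,-1.5)
a=cv2.resize(t['image'][190:310,100:300],(800,480),interpolation=cv2.INTER_CUBIC)
cv2.imwrite('pics/p5.png',a)
print(proj(t,[.597,.124,.024]),proj(t,[.477,.2497,.064]))
E
```

```text
tcp [0.5959 0.1239 0.2072] yawY -0.0 tilt [-0.    -0.003 -1.   ] | turn rad 0.026 shift mm [ 122.7 -122.    64.9] q6 0.08 open 85.2 F [ 0.5 -0.2 -0.5]
[243.98383096 212.80332604] [152.77259339 286.32896707]
```

View pics/w5.png

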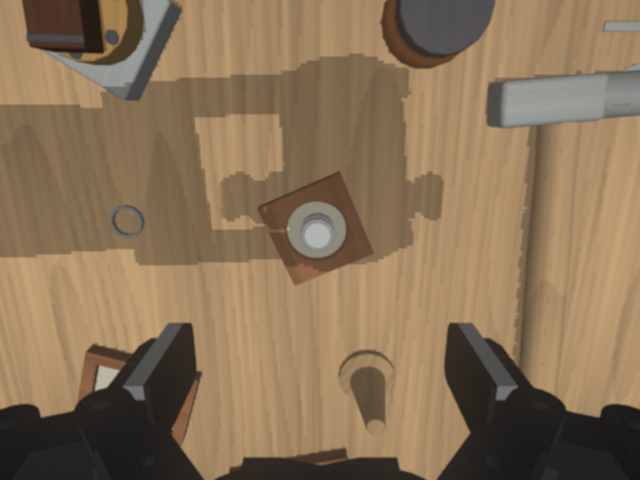

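The tin stands upright in the middle of its recess at (317,232), and the cone is still standing. Now the oblong block.

>>> {"method": "drive_tool", "body": {"rows": [[[0.005, -0.005, 0], 0.026], [[0.015, -0.015, 0], 0], [[0.025, -0.025, 0], 0], [[0.025, -0.025, 0], 0], [[0.025, -0.025, 0], 0], [[0.018, -0.018, 0], 0], [[0.008, -0.008, 0], 0], [[0.002, -0.001, 0], 0], [[0, 0, 0], 0]]}}

```text
t: 10.8
tool_pos: [0.4778, 0.25, 0.2084]
tool_rot: [2.249, 2.193, -0.001]
contact_force: [-0.3, -0.2, 0.7]
opening: 0.0857
grip_force: 0.0
```

>>> {"method": "drive_tool", "body": {"rows": [[[0, 0, 0.01], 0], [[0, 0, 0.015], 0], [[0, 0, 0.015], 0], [[0, 0, 0.005], 0], [[0, 0, 0], 0], [[0, 0, 0], 0]]}}

```text
t: 11.4
tool_pos: [0.478, 0.2499, 0.1635]
tool_rot: [-2.25, -2.192, 0.0]
contact_force: [0.8, -0.0, 0.7]
opening: 0.0853
grip_force: 0.0
```

```bash
python3 - <<'E'
from h import *
d=grab('wrist','w6.png'); go(.477,.2497,.1225,-1.5)
im=d['image'].astype(int); P=proj(d,[.477,.2497,.064]); print(P)
for k in (-12,-8,-4,4,8,12):   # column profile and row profile around expected centre
    pass
u,v=P.astype(int); print(im[v,u-60:u+61:3].tolist()); print(im[v-70:v+90:4,u].tolist())
c=[proj(d,[.477+a*13e-3,.2497+b*23e-3,.064]).round(0).tolist() for a,b in((-1,-1),(-1,1),(1,1),(1,-1))]; print(c)
E
```

```text
tcp [0.4782 0.25   0.1641] yawY -1.5 tilt [ 0.     0.001 -1.   ] | turn rad 0.0 shift mm [-0.4 -1.2 41.6] q6 0.37 open 85.5 F [-0.2  0.  -0.1]
[316.62741435 296.3330231 ]
[[87, 116, 140], [101, 122, 139], [142, 148, 149], [158, 162, 160], [159, 162, 161], [158, 162, 160], [89, 107, 120], [86, 85, 89], [65, 66, 70], [67, 68, 72], [65, 66, 71], [46, 52, 68], [40, 53, 73], [43, 55, 75], [44, 56, 75], [42, 54, 72], [39, 52, 70], [40, 52, 70], [41, 53, 71], [42, 52, 71], [40, 52, 72], [40, 53, 72], [42, 53, 72], [38, 51, 72], [40, 53, 72], [39, 52, 73], [40, 53, 72], [36, 51, 69], [40, 51, 70], [39, 52, 70], [40, 52, 71], [60, 91, 113], [63, 101, 126], [64, 103, 128], [65, 101, 125], [64, 101, 126], [68, 106, 132], [67, 104, 130], [74, 107, 131], [89, 118, 143], [106, 143, 174]]
[[48, 71, 86], [45, 64, 79], [36, 43, 56], [32, 41, 54], [35, 45, 56], [39, 51, 69], [64, 64, 67], [61, 62, 65], [38, 48, 67], [39, 50, 70], [37, 49, 68], [38, 48, 68], [41, 52, 71], [39, 49, 69], [40, 51, 70], [38, 50, 70], [39, 51, 70], [40, 52, 72], [41, 53, 72], [42, 52, 73], [41, 54, 73], [41, 54, 73], [43, 55, 76], [42, 55, 75], [40, 55, 75], [45, 58, 77], [47, 58, 76], [66, 68, 74], [46, 59, 78], [117, 159, 193], [120, 163, 199], [121, 163, 199], [120, 164, 199], [122, 164, 199], [121, 165, 200], [123, 167, 203], [122, 167, 203], [124, 169, 204], [124, 168, 203], [124, 168, 204]]
[[289.0, 344.0], [284.0, 246.0], [347.0, 244.0], [347.0, 343.0]]
```

The edges in the wrist image agree with the estimate to within about 1.5 mm. Lowering and gripping.

>>> {"method": "drive_tool", "body": {"rows": [[[0.0005, 0, 0.006], 0], [[0.0005, 0, 0.01], 0], [[0, 0, 0.01], 0], [[0, 0, 0.009], 0], [[0, 0, 0.005], 0], [[0, 0, 0.0016], 0], [[0, 0, 0], 0], [[0, 0, 0], 0]]}}

```text
t: 12.25
tool_pos: [0.4782, 0.2511, 0.1225]
tool_rot: [2.25, 2.192, 0.001]
contact_force: [-0.3, -0.0, 0.4]
opening: 0.0852
grip_force: 0.0
```

>>> {"method": "drive_tool", "body": {"rows": [[[0, 0, 0], 0], [[0, 0, 0], 0], [[0, 0, 0], 0], [[0, 0, 0], 0], [[0, 0, 0], 0], [[0, 0, 0], 0], [[0, 0, 0], 0], [[0, 0, 0], 0], [[0, 0, 0], 0], [[0, 0, 0], 0]], "jaw": 1, "grip_force": 30}}

```text
t: 13.25
tool_pos: [0.4781, 0.2511, 0.1224]
tool_rot: [2.25, 2.192, 0.001]
contact_force: [0.2, -0.3, 2.1]
opening: 0.0251
grip_force: 30.7
```

```bash
python3 - <<'E'
from h import *
go(.462,-.008,.2,-17.5); go(.462,-.008,.2)
E
```

```text
tcp [0.4781 0.2511 0.1224] yawY -1.5 tilt [ 0.     0.001 -1.   ] | turn rad 0.279 shift mm [-251.9   62.6  -77.7] q6 0.37 open 25.1 F [ 0.2 -0.3  2.1]
tcp [0.4781 0.2511 0.1224] yawY -1.5 tilt [ 0.     0.001 -1.   ] | turn rad 0.0 shift mm [-259.4   -9.3  -77.7] q6 0.37 open 25.1 F [ 0.2 -0.3  2.1]
```

Gripped (25 mm). The tray's short side lies at 72.5° in the world, so the block turns by +74°, which is −1.29 rad about the tool z. Lifting, then turning.

>>> {"method": "drive_tool", "body": {"rows": [[[0, 0, -0.003], 0], [[0, 0, -0.007], 0], [[0, 0, -0.012], 0], [[0, 0, -0.015], -0.04], [[0, 0, -0.015], -0.08], [[0, 0, -0.01], -0.11], [[0, 0, -0.01], -0.12], [[0, 0, -0.005], -0.12], [[0, 0, 0], -0.12], [[0, 0, 0], -0.12]]}}

```text
t: 14.25
tool_pos: [0.4781, 0.2511, 0.2005]
tool_rot: [1.34, 2.84, 0.002]
contact_force: [-0.5, 0.7, -1.7]
opening: 0.0254
grip_force: 30.4
```

>>> {"method": "drive_tool", "body": {"rows": [[[0, 0, 0], -0.12], [[0, 0, 0], -0.12], [[0, 0, 0], -0.12], [[0, 0, 0], -0.12], [[0, 0, 0], -0.1], [[0, 0, 0], 0], [[0, 0, 0], 0]]}}

```text
t: 14.95
tool_pos: [0.4779, 0.251, 0.1997]
tool_rot: [0.483, 3.104, 0.001]
contact_force: [-0.1, 0.5, -0.6]
opening: 0.0252
grip_force: 30.4
```

```bash
python3 - <<'E'
from h import *
go(.462,-.008,.2,72.5)
E
```

```text
tcp [0.4779 0.251  0.1997] yawY 72.3 tilt [-0.001  0.    -1.   ] | turn rad -0.003 shift mm [ -62.7 -251.8   -0.3] q6 -0.92 open 25.2 F [-0.1  0.5 -0.6]
```

>>> {"method": "drive_tool", "body": {"rows": [[[-0.003, -0.012, 0], 0], [[-0.007, -0.028, 0], 0], [[-0.01, -0.038, 0], 0], [[-0.01, -0.04, 0], 0], [[-0.01, -0.04, 0], 0], [[-0.01, -0.04, 0], 0], [[-0.007, -0.03, 0], 0], [[-0.004, -0.016, 0], 0], [[-0.002, -0.008, 0], 0], [[0, 0, 0], 0]]}}

```text
t: 15.95
tool_pos: [0.4616, -0.0092, 0.1992]
tool_rot: [0.484, 3.104, -0.0]
contact_force: [-0.1, 1.0, -0.5]
opening: 0.0252
grip_force: 30.4
```

>>> {"method": "drive_tool", "body": {"rows": [[[0, 0, 0.01], 0], [[0, 0, 0.02], 0], [[0, 0, 0.02], 0], [[0, 0, 0.015], 0], [[0, 0, 0.01], 0], [[0, 0, 0.005], 0], [[0, 0, 0], 0], [[0, 0, 0], 0]]}}

```text
t: 16.75
tool_pos: [0.4623, -0.0081, 0.1197]
tool_rot: [0.479, 3.104, 0.0]
contact_force: [-1.0, -0.8, -0.5]
opening: 0.0252
grip_force: 30.4
```

```bash
python3 - <<'E'
from h import *
d=grab('wrist','w7.png'); go(.462,-.008,.0845,72.5); s=grab('scene')
print(proj(d,[.462,-.008,.006]))
a=cv2.resize(s['image'][210:285,260:340],(480,450),interpolation=cv2.INTER_CUBIC)
b=cv2.resize(d['image'][150:],(640,330))[:, 80:560]
cv2.imwrite('pics/p7.png',np.vstack([a[:270],b]))
E
```

```text
tcp [ 0.4625 -0.0083  0.1199] yawY 72.4 tilt [-0.002  0.    -1.   ] | turn rad -0.001 shift mm [ 0.6  0.1 35.4] q6 -1.44 open 25.1 F [-0.7  0.7 -1. ]
[320.64466496 282.4039113 ]
```

View pics/p7.png

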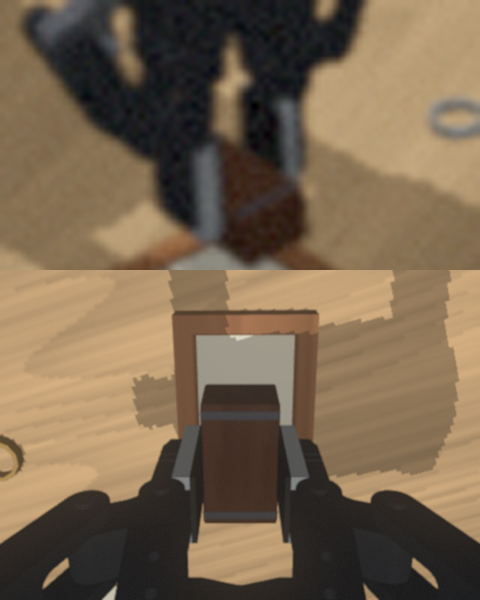

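The block hangs level and square to the tray. The felt's centre is about 5 px (2 mm) to the right, so I'll shift +1.5 mm in y and lower.

>>> {"method": "drive_tool", "body": {"rows": [[[0, 0.001, 0.006], 0], [[0, 0.0005, 0.01], 0], [[0, 0, 0.009], 0], [[0, 0, 0.005], 0], [[0, 0, 0.003], 0], [[0, 0, 0.001], 0], [[0, 0, 0.0005], 0], [[0, 0, 0], 0], [[0, 0, 0], 0]]}}

```text
t: 17.75
tool_pos: [0.4625, -0.0069, 0.085]
tool_rot: [0.48, 3.104, -0.0]
contact_force: [-0.8, 0.5, -0.3]
opening: 0.0253
grip_force: 30.4
```

>>> {"method": "drive_tool", "body": {"rows": [[[0, 0, 0.0005], 0], [[0, 0, 0], 0], [[0, 0, 0], 0]]}}

```text
t: 18.05
tool_pos: [0.4625, -0.0069, 0.0844]
tool_rot: [0.48, 3.104, -0.0]
contact_force: [0.0, 0.2, 0.8]
opening: 0.0252
grip_force: 30.5
```

>>> {"method": "drive_tool", "body": {"rows": [[[0, 0, 0.0003], 0], [[0, 0, 0], 0], [[0, 0, 0], 0]]}}

```text
t: 18.35
tool_pos: [0.4626, -0.0069, 0.0844]
tool_rot: [0.48, 3.104, -0.0]
contact_force: [-2.6, 1.0, 5.5]
opening: 0.0254
grip_force: 31.1
```

Touching at 5.5 N. Releasing and rising.

>>> {"method": "drive_tool", "body": {"rows": [[[0, 0, 0], 0], [[0, 0, 0], 0], [[0, 0, 0], 0], [[0, 0, 0], 0], [[0, 0, 0], 0], [[0, 0, 0], 0]], "jaw": 0.3}}

```text
t: 18.95
tool_pos: [0.4622, -0.0069, 0.0837]
tool_rot: [-0.48, -3.105, 0.0]
contact_force: [-0.3, -1.0, 0.2]
opening: 0.06
grip_force: 0.0
```

>>> {"method": "drive_tool", "body": {"rows": [[[0, 0, -0.005], 0], [[0, 0, -0.01], 0], [[0, 0, -0.02], 0], [[0, 0, -0.03], 0], [[0, 0, -0.03], 0], [[0, 0, -0.015], 0], [[0, 0, -0.005], 0], [[0, 0, 0], 0], [[0, 0, 0], 0]], "jaw": 0}}

```text
t: 19.85
tool_pos: [0.4617, -0.0068, 0.1979]
tool_rot: [-0.48, -3.103, -0.0]
contact_force: [-0.1, 0.5, -0.1]
opening: 0.0854
grip_force: 0.0
```

```bash
python3 - <<'E'
from h import *
d=grab('wrist','w8.png'); t=grab('top','t8.png'); im=t['image']
# disc top circle in the unobstructed top view
hsv=cv2.cvtColor(im,cv2.COLOR_BGR2HSV)[250:325,115:215]
a=cv2.resize(im[250:325,115:215],(400,300),interpolation=cv2.INTER_CUBIC)
b=cv2.resize(d['image'][:400],(400,250)); cv2.imwrite('pics/p8.png',np.vstack([a,b]))
go(.478,.246,.17); go(.478,.246,.17,57.5)
E
```

```text
tcp [ 0.4615 -0.0067  0.1974] yawY 72.4 tilt [ 0.003 -0.    -1.   ] | turn rad 0.0 shift mm [ 60.6 245.9  27.4] q6 -1.44 open 85.4 F [ 0.  -0.4 -1.2]
tcp [ 0.4615 -0.0067  0.1974] yawY 72.4 tilt [ 0.003 -0.    -1.   ] | turn rad 0.26 shift mm [121.8 222.   27.4] q6 -1.44 open 85.4 F [ 0.  -0.4 -1.2]
```

View pics/p8.png

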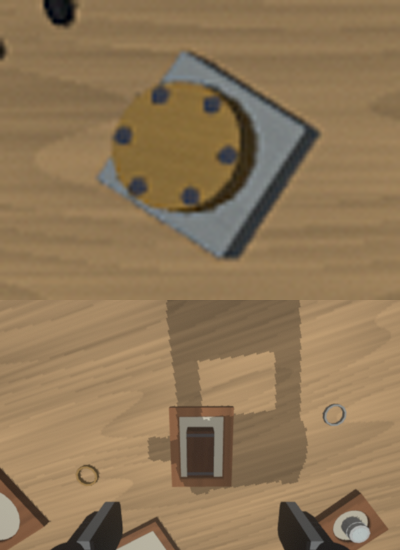

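The oblong block lies inside its recess at about (201,452) in the composite. The disc's top is centred at about (176,147) in the 4x crop, which gives world (0.478,0.248). Moving over it.

>>> {"method": "drive_tool", "body": {"rows": [[[0, 0, 0], 0.13], [[0, 0, 0], 0.13], [[0.008, 0.014, 0], 0], [[0.015, 0.027, 0], 0], [[0.02, 0.036, 0], 0], [[0.02, 0.037, 0], 0], [[0.02, 0.037, 0], 0], [[0.018, 0.034, 0], 0], [[0.013, 0.023, 0], 0], [[0.006, 0.011, 0], 0]]}}

```text
t: 20.95
tool_pos: [0.478, 0.2441, 0.1975]
tool_rot: [-0.874, -3.015, 0.002]
contact_force: [-0.6, -0.1, -0.6]
opening: 0.0853
grip_force: 0.0
```

>>> {"method": "drive_tool", "body": {"rows": [[[0.0025, 0.005, 0], 0], [[0, 0, 0.01], 0], [[0, 0, 0.02], 0], [[0, 0, 0.015], 0], [[0, 0, 0.007], 0], [[0, 0, 0], 0], [[0, 0, 0], 0]]}}

```text
t: 21.65
tool_pos: [0.4795, 0.2476, 0.147]
tool_rot: [0.879, 3.016, 0.0]
contact_force: [1.3, 0.9, 0.4]
opening: 0.0856
grip_force: 0.0
```

```bash
python3 - <<'E'
from h import *
d=grab('wrist','w9.png'); im=d['image']; hsv=cv2.cvtColor(im,cv2.COLOR_BGR2HSV)
go(.4783,.2478,.100,57.5); P=proj(d,[.4783,.2478,.044]); print(P, hsv[int(P[1]),int(P[0])])
u,v=P.astype(int); print(im[v,u-90:u+91:5].tolist()); print(im[v-90:v+91:5,u].tolist())
print([proj(d,[.4783+a,.2478+b,.044]).round().tolist() for a,b in((.025*.537,.025*.843),(-.025*.537,-.025*.843),(-.025*.843,.025*.537),(.025*.843,-.025*.537))])
E
```

```text
tcp [0.4797 0.2478 0.1476] yawY 57.5 tilt [-0.001  0.001 -1.   ] | turn rad 0.0 shift mm [ 1.3 -0.8 47.5] q6 -0.66 open 85.5 F [-0.5  0.7  0.6]
[319.25520472 290.1130239 ] [ 18 127 124]
[[116, 157, 190], [117, 158, 193], [118, 159, 193], [114, 155, 187], [113, 153, 185], [113, 154, 187], [111, 115, 116], [112, 115, 116], [64, 99, 123], [65, 100, 124], [65, 101, 125], [65, 101, 124], [65, 100, 123], [65, 101, 124], [62, 97, 120], [61, 96, 120], [62, 98, 121], [64, 101, 125], [62, 99, 124], [64, 100, 125], [63, 100, 124], [63, 100, 125], [63, 100, 124], [64, 101, 126], [64, 101, 126], [64, 103, 128], [64, 101, 127], [63, 100, 125], [66, 102, 126], [64, 101, 126], [72, 99, 120], [81, 109, 131], [79, 106, 129], [79, 107, 128], [77, 103, 125], [74, 99, 120], [72, 98, 119]]
[[110, 148, 180], [76, 80, 82], [77, 80, 82], [108, 112, 113], [117, 121, 120], [67, 82, 92], [49, 70, 86], [50, 72, 87], [66, 103, 128], [65, 101, 126], [65, 102, 127], [64, 102, 126], [64, 101, 124], [65, 100, 124], [62, 97, 121], [64, 102, 125], [64, 100, 124], [62, 97, 121], [62, 99, 124], [63, 100, 123], [66, 103, 127], [65, 101, 126], [62, 99, 123], [65, 102, 126], [64, 100, 124], [63, 98, 121], [63, 66, 70], [63, 65, 71], [73, 102, 123], [108, 147, 178], [107, 145, 176], [105, 143, 173], [110, 149, 182], [112, 150, 183], [108, 145, 175], [107, 144, 175], [112, 153, 187]]
[[377.0, 290.0], [262.0, 290.0], [319.0, 235.0], [319.0, 341.0]]
```

The disc's edges put it 1.2 mm along tool y from the target. Lowering and gripping.

>>> {"method": "drive_tool", "body": {"rows": [[[0.001, 0.0004, 0.007], 0], [[0, 0, 0.012], 0], [[0, 0, 0.012], 0], [[0, 0, 0.009], 0], [[0, 0, 0.005], 0], [[0, 0, 0.002], 0], [[0, 0, 0], 0], [[0, 0, 0], 0]]}}

```text
t: 22.5
tool_pos: [0.4789, 0.2489, 0.1002]
tool_rot: [0.878, 3.016, 0.001]
contact_force: [-0.3, 0.0, 0.4]
opening: 0.0855
grip_force: 0.0
```

>>> {"method": "drive_tool", "body": {"rows": [[[0, 0, 0], 0], [[0, 0, 0], 0], [[0, 0, 0], 0], [[0, 0, 0], 0], [[0, 0, 0], 0], [[0, 0, 0], 0], [[0, 0, 0], 0], [[0, 0, 0], 0]], "jaw": 1, "grip_force": 70}}

```text
t: 23.3
tool_pos: [0.4793, 0.2491, 0.1008]
tool_rot: [0.878, 3.015, 0.002]
contact_force: [-0.3, 0.4, 4.9]
opening: 0.0474
grip_force: 72.8
```

```bash
python3 - <<'E'
from h import *
go(.464,-.250,.2)
E
```

```text
tcp [0.4793 0.2491 0.1008] yawY 57.5 tilt [-0.001  0.001 -1.   ] | turn rad 0.0 shift mm [-255.2 -429.1  -99.6] q6 -0.66 open 47.4 F [-0.3  0.4  4.9]
```

>>> {"method": "drive_tool", "body": {"rows": [[[0, 0, -0.002], 0], [[0, 0, -0.005], 0], [[0, 0, -0.01], 0], [[0, 0, -0.015], 0], [[0, 0, -0.015], 0], [[0, 0, -0.012], 0], [[0, 0, -0.006], 0], [[0, 0, -0.002], 0], [[0, 0, 0], 0]]}}

```text
t: 24.2
tool_pos: [0.4786, 0.2487, 0.167]
tool_rot: [0.878, 3.016, 0.0]
contact_force: [0.1, 0.8, -3.2]
opening: 0.0474
grip_force: 72.5
```

```bash
python3 - <<'E'
from h import *
grab('wrist','w10.png'); s=grab('scene','s10.png'); go(.464,-.250,.17)
a=cv2.resize(s['image'][150:230,320:410],(540,480),interpolation=cv2.INTER_CUBIC)
cv2.imwrite('pics/p10.png',a)
E
```

```text
tcp [0.4781 0.2486 0.166 ] yawY 57.5 tilt [ 0.001 -0.001 -1.   ] | turn rad 0.0 shift mm [-255.8 -428.2   -3.7] q6 -0.66 open 47.5 F [ 0.6 -0.3 -3.2]
```

View pics/p10.png

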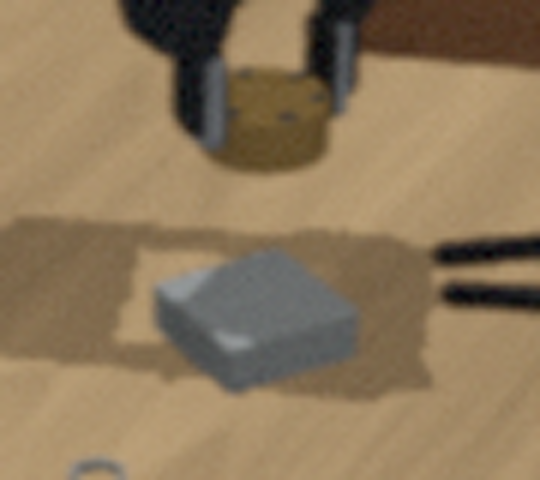

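The disc hangs level between the pads, clear of the steel block. Carrying it to the big round tray.

>>> {"method": "drive_tool", "body": {"rows": [[[-0.005, -0.008, 0], 0], [[-0.012, -0.02, 0], 0], [[-0.018, -0.03, 0], 0], [[-0.02, -0.034, 0], 0], [[-0.02, -0.034, 0], 0], [[-0.02, -0.034, 0], 0], [[-0.02, -0.034, 0], 0], [[-0.02, -0.034, 0], 0], [[-0.02, -0.034, 0], 0], [[-0.02, -0.034, 0], 0]]}}

```text
t: 25.3
tool_pos: [0.4663, -0.0968, 0.1663]
tool_rot: [-0.879, -3.015, 0.0]
contact_force: [0.4, 0.7, -3.1]
opening: 0.0472
grip_force: 72.8
```

>>> {"method": "drive_tool", "body": {"rows": [[[-0.02, -0.034, 0], 0], [[-0.02, -0.034, 0], 0], [[-0.018, -0.03, 0], 0], [[-0.013, -0.022, 0], 0], [[-0.007, -0.012, 0], 0], [[-0.003, -0.005, 0], 0], [[0, 0, 0], 0], [[0, 0, 0], 0]]}}

```text
t: 26.1
tool_pos: [0.462, -0.253, 0.1664]
tool_rot: [-0.877, -3.016, -0.001]
contact_force: [-0.3, -0.2, -3.8]
opening: 0.0477
grip_force: 72.8
```

```bash
python3 - <<'E'
from h import *
d=grab('wrist','w11.png'); go(.464,-.250,.0845); print(proj(d,[.464,-.25,.006]))
E
```

```text
tcp [ 0.462  -0.2528  0.1665] yawY 57.6 tilt [ 0.001  0.    -1.   ] | turn rad 0.0 shift mm [-0.2  3.4 82. ] q6 -1.65 open 47.1 F [ 0.6  0.1 -3.4]
[326.40022053 251.76334013]
```

```bash
python3 - <<'E'
from h import *
d=grab('wrist'); im=d['image']; hsv=cv2.cvtColor(im,cv2.COLOR_BGR2HSV)
m=((hsv[...,1]<50)&(hsv[...,2]>110)).astype(np.uint8); m=cv2.morphologyEx(m,cv2.MORPH_OPEN,np.ones((5,5)))
for c in cv2.findContours(m,0,1)[0]:
    if cv2.contourArea(c)<600: continue
    P=np.array([ray(d,*p[0],.008)[:2] for p in c]).astype(np.float32)*1000
    print(cv2.contourArea(c),cv2.boundingRect(c),cv2.minEnclosingCircle(P))
go(.464,-.250,.0845)
E
```

```text
8689.5 (541, 222, 99, 154) ((582.4644775390625, -120.47631072998047), 48.56757736206055)
7095.5 (269, 194, 118, 88) ((463.7698669433594, -248.93728637695312), 33.15858840942383)
tcp [ 0.4621 -0.2528  0.1666] yawY 57.6 tilt [ 0.001  0.    -1.   ] | turn rad 0.0 shift mm [-0.2  3.4 82.1] q6 -1.65 open 47.1 F [ 0.8 -0.3 -3.8]
```

The felt circle measured up close is centred at (0.4638,−0.2489) with radius 33 mm, which matches the tray. Correcting y by 4 mm and lowering.

>>> {"method": "drive_tool", "body": {"rows": [[[0, 0.002, 0.006], 0], [[0, 0.002, 0.012], 0], [[0, 0, 0.016], 0], [[0, 0, 0.016], 0], [[0, 0, 0.013], 0], [[0, 0, 0.009], 0], [[0, 0, 0.005], 0], [[0, 0, 0.003], 0], [[0, 0, 0], 0], [[0, 0, 0], 0]]}}

```text
t: 27.2
tool_pos: [0.4646, -0.2509, 0.0875]
tool_rot: [0.878, 3.015, -0.001]
contact_force: [0.6, 0.5, -2.3]
opening: 0.0474
grip_force: 72.8
```

>>> {"method": "drive_tool", "body": {"rows": [[[0, 0, 0.0007], 0], [[0, 0, 0.0003], 0], [[0, 0, 0], 0], [[0, 0, 0], 0]]}}

```text
t: 27.6
tool_pos: [0.4642, -0.2506, 0.0859]
tool_rot: [0.878, 3.016, -0.0]
contact_force: [0.3, -0.3, -3.2]
opening: 0.0475
grip_force: 72.8
```

>>> {"method": "drive_tool", "body": {"rows": [[[0, 0, 0.0007], 0], [[0, 0, 0.0003], 0], [[0, 0, 0], 0], [[0, 0, 0], 0]]}}

```text
t: 28.0
tool_pos: [0.4642, -0.2506, 0.0849]
tool_rot: [-0.878, -3.016, 0.0]
contact_force: [-0.3, 0.2, -2.4]
opening: 0.0473
grip_force: 73.1
```

>>> {"method": "drive_tool", "body": {"rows": [[[0, 0, 0.0005], 0], [[0, 0, 0], 0], [[0, 0, 0], 0]]}}

```text
t: 28.3
tool_pos: [0.4642, -0.2506, 0.0848]
tool_rot: [-0.878, -3.016, -0.0]
contact_force: [-3.4, 2.0, 5.2]
opening: 0.0473
grip_force: 73.5
```

Touching. Releasing and rising.

>>> {"method": "drive_tool", "body": {"rows": [[[0, 0, 0], 0], [[0, 0, 0], 0], [[0, 0, 0], 0], [[0, 0, 0], 0], [[0, 0, 0], 0], [[0, 0, 0], 0]], "jaw": 0.1}}

```text
t: 28.9
tool_pos: [0.4642, -0.2506, 0.0843]
tool_rot: [0.878, 3.016, -0.0]
contact_force: [0.1, -0.1, -0.2]
opening: 0.0769
grip_force: 0.0
```

>>> {"method": "drive_tool", "body": {"rows": [[[0, 0, -0.004], 0], [[0, 0, -0.008], 0], [[0, 0, -0.02], 0], [[0, 0, -0.03], 0], [[0, 0, -0.03], 0], [[0, 0, -0.01], 0], [[0, 0, 0], 0], [[0, 0, 0], 0]], "jaw": 0}}

```text
t: 29.7
tool_pos: [0.4637, -0.2503, 0.1853]
tool_rot: [-0.878, -3.015, -0.001]
contact_force: [-0.7, 0.1, 0.1]
opening: 0.0852
grip_force: 0.0
```

```bash
python3 - <<'E'
from h import *
t=grab('top','t12.png'); im=t['image']; d=grab('wrist','w12.png')
# steel block outline: grey on wood
hsv=cv2.cvtColor(im,cv2.COLOR_BGR2HSV)
m=np.zeros(im.shape[:2],np.uint8); m[255:320,125:205]=((hsv[255:320,125:205,1]<70)&(hsv[255:320,125:205,2]>85)); 
c=max(cv2.findContours(m,0,1)[0],key=cv2.contourArea)
P=np.array([ray(t,*p[0],.022)[:2] for p in c]).astype(np.float32)*1000; print('steel',cv2.minAreaRect(P))
hw=cv2.cvtColor(d['image'],cv2.COLOR_BGR2HSV)
m=cv2.inRange(hw,(12,110,60),(24,180,150)); m=cv2.morphologyEx(m,cv2.MORPH_OPEN,np.ones((5,5)))
q=proj(d,[.464,-.25,.028]); print(q,hw[int(q[1]),int(q[0])])
cv2.imwrite('pics/p12.png',np.vstack([cv2.resize(d['image'][100:420],(640,320)),cv2.resize(im[180:340,110:530],(640,244))]))
go(.477,.2455,.15,57.5)
E
```

```text
steel ((477.5260009765625, 246.39988708496094), (59.62077713012695, 60.04094314575195), 58.352596282958984)
[320.74526856 255.02394057] [ 18 127 116]
tcp [ 0.4633 -0.25    0.1842] yawY 57.5 tilt [ 0.003  0.    -1.   ] | turn rad 0.0 shift mm [254.6 425.2  35.2] q6 -1.64 open 85.3 F [-0.3  0.  -0.2]
```

View pics/p12.png

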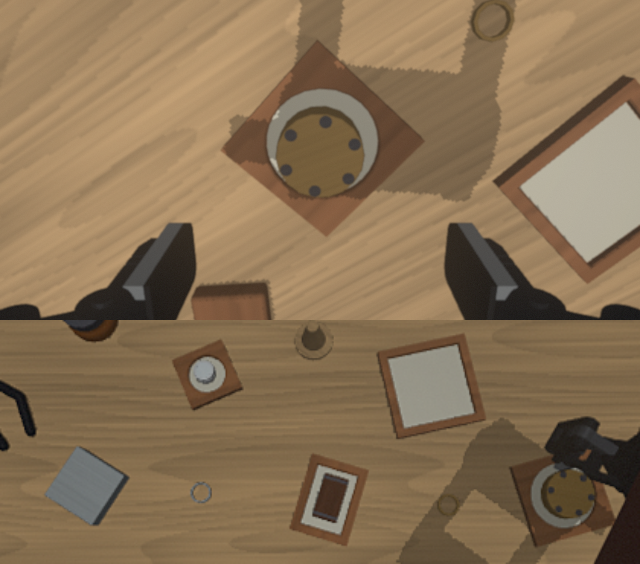

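The disc lies inside its felt ring (wrist px (320,253)), and the top view shows the tin, oblong block and disc all seated and the cone standing. The steel block is at (0.4775,0.2464) with its sides at 58.4°. Going there.

>>> {"method": "drive_tool", "body": {"rows": [[[0.005, 0.008, 0], 0], [[0.012, 0.02, 0], 0], [[0.018, 0.03, 0], 0], [[0.02, 0.034, 0], 0], [[0.02, 0.034, 0], 0], [[0.02, 0.034, 0], 0], [[0.02, 0.034, 0], 0], [[0.02, 0.034, 0], 0], [[0.02, 0.034, 0], 0], [[0.02, 0.034, 0], 0]]}}

```text
t: 30.8
tool_pos: [0.4745, 0.0951, 0.1853]
tool_rot: [-0.878, -3.015, 0.001]
contact_force: [0.5, 0.3, 0.3]
opening: 0.0854
grip_force: 0.0
```

>>> {"method": "drive_tool", "body": {"rows": [[[0.02, 0.034, 0], 0], [[0.02, 0.033, 0], 0], [[0.018, 0.028, 0], 0], [[0.013, 0.02, 0.01], 0], [[0.006, 0.011, 0.02], 0], [[0.002, 0.004, 0.02], 0], [[0, 0, 0.01], 0], [[0, 0, 0], 0], [[0, 0, 0], 0]]}}

```text
t: 31.7
tool_pos: [0.4785, 0.2449, 0.1263]
tool_rot: [-0.879, -3.016, 0.0]
contact_force: [-0.8, 0.3, 0.8]
opening: 0.0853
grip_force: 0.0
```

```bash
python3 - <<'E'
from h import *
d=grab('wrist','w13.png'); im=d['image']; hsv=cv2.cvtColor(im,cv2.COLOR_BGR2HSV)
q=proj(d,[.4773,.246,.022]); u,v=q.astype(int); print(q,hsv[v,u])
m=(hsv[...,1]<45).astype(np.uint8); m[330:]=0; m=cv2.morphologyEx(m,cv2.MORPH_OPEN,np.ones((5,5)))
k,l=cv2.connectedComponents(m); c=max(cv2.findContours((l==l[v,u]).astype(np.uint8),0,1)[0],key=cv2.contourArea)
P=np.array([ray(d,*p[0],.022)[:2] for p in c]).astype(np.float32)*1000; print(cv2.minAreaRect(P),cv2.boundingRect(c))
print(im[v,u-100:u+101:5].tolist())
go(.4773,.246,.078,58)
E
```

```text
[320.89120584 287.89141972] [ 70   6 119]
((471.95355224609375, 250.32765197753906), (59.315834045410156, 54.429779052734375), 58.06385803222656) (252, 212, 141, 118)
[[83, 112, 134], [87, 115, 138], [84, 112, 135], [82, 111, 134], [86, 115, 138], [87, 116, 141], [86, 115, 139], [93, 106, 117], [115, 118, 117], [115, 118, 117], [114, 117, 116], [116, 119, 118], [115, 117, 116], [115, 117, 116], [117, 119, 117], [115, 118, 116], [116, 119, 117], [115, 118, 116], [116, 118, 117], [117, 120, 117], [117, 119, 116], [115, 118, 116], [116, 118, 115], [115, 118, 115], [116, 118, 116], [115, 118, 115], [116, 118, 116], [116, 118, 116], [116, 119, 117], [116, 118, 117], [114, 118, 116], [115, 118, 117], [114, 117, 115], [114, 117, 116], [98, 104, 107], [82, 109, 131], [84, 111, 133], [80, 106, 128], [80, 107, 129], [79, 107, 129], [83, 110, 133]]
tcp [0.4791 0.245  0.1271] yawY 57.5 tilt [-0.001  0.001 -1.   ] | turn rad -0.009 shift mm [ 2.1 -0.1 49.1] q6 -0.67 open 85.6 F [-0.1  0.4 -0.5]
```

The block's sides are centred to about 1 mm between the pads. Lowering and gripping.

>>> {"method": "drive_tool", "body": {"rows": [[[0.001, 0.0007, 0.007], -0.01], [[0.001, 0, 0.012], 0], [[0, 0, 0.012], 0], [[0, 0, 0.01], 0], [[0, 0, 0.006], 0], [[0, 0, 0.002], 0], [[0, 0, 0], 0], [[0, 0, 0], 0]]}}

```text
t: 32.55
tool_pos: [0.4777, 0.2469, 0.0777]
tool_rot: [0.863, 3.02, 0.001]
contact_force: [-0.3, -0.2, 0.1]
opening: 0.085
grip_force: 0.0
```

>>> {"method": "drive_tool", "body": {"rows": [[[0, 0, 0], 0], [[0, 0, 0], 0], [[0, 0, 0], 0], [[0, 0, 0], 0], [[0, 0, 0], 0], [[0, 0, 0], 0], [[0, 0, 0], 0], [[0, 0, 0], 0]], "jaw": 1, "grip_force": 90}}

```text
t: 33.35
tool_pos: [0.4781, 0.2471, 0.0786]
tool_rot: [0.863, 3.019, 0.002]
contact_force: [-1.0, 0.2, 6.0]
opening: 0.0577
grip_force: 98.3
```

>>> {"method": "drive_tool", "body": {"rows": [[[0, 0, -0.002], 0], [[0, 0, -0.005], 0], [[0, 0, -0.01], 0], [[0, 0, -0.015], 0], [[0, 0, -0.02], 0], [[0, 0, -0.02], 0], [[0, 0, -0.012], 0], [[0, 0, -0.006], 0], [[0, 0, 0], 0], [[0, 0, 0], 0]]}}

```text
t: 34.35
tool_pos: [0.4768, 0.2466, 0.1665]
tool_rot: [-0.863, -3.02, 0.001]
contact_force: [-0.4, -0.1, -4.9]
opening: 0.0575
grip_force: 97.3
```

```bash
python3 - <<'E'
from h import *
go(.582,-.118,.168); 
for a in (11.7,101.7): go(.582,-.118,.168,a)
d=grab('wrist','w14.png')
E
```

```text
tcp [0.4768 0.2466 0.1665] yawY 58.1 tilt [ 0.001 -0.001 -1.   ] | turn rad 0.0 shift mm [-282.  -254.    -1.4] q6 -0.68 open 57.5 F [-0.4 -0.1 -4.9]
tcp [0.4768 0.2466 0.1665] yawY 58.1 tilt [ 0.001 -0.001 -1.   ] | turn rad 0.81 shift mm [-378.4   29.    -1.4] q6 -0.68 open 57.5 F [-0.4 -0.1 -4.9]
tcp [0.4768 0.2466 0.1665] yawY 58.1 tilt [ 0.001 -0.001 -1.   ] | turn rad -0.761 shift mm [ -29.  -378.4   -1.4] q6 -0.68 open 57.5 F [-0.4 -0.1 -4.9]
```

Lifted cleanly (weight about 5 N). Rising further and turning +0.81 rad to match the square tray (11.7°).

>>> {"method": "drive_tool", "body": {"rows": [[[0, 0, -0.004], 0.04], [[0, 0, -0.008], 0.09], [[0, 0, -0.008], 0.11], [[0, 0, -0.008], 0.12], [[0, 0, -0.004], 0.12], [[0, 0, 0], 0.12], [[0, 0, 0], 0.11], [[0, 0, 0], 0.07], [[0, 0, 0], 0.03], [[0, 0, 0], 0]]}}

```text
t: 35.4
tool_pos: [0.4767, 0.2466, 0.1979]
tool_rot: [-1.983, -2.435, 0.003]
contact_force: [0.7, 0.3, -4.5]
opening: 0.0573
grip_force: 97.1
```

>>> {"method": "drive_tool", "body": {"rows": [[[-0.01, 0.001, 0], 0], [[-0.02, 0.001, 0], 0], [[-0.03, 0.002, 0], 0], [[-0.035, 0.003, 0], 0], [[-0.035, 0.003, 0], 0], [[-0.035, 0.003, 0], 0], [[-0.035, 0.003, 0], 0], [[-0.035, 0.003, 0], 0], [[-0.035, 0.003, 0], 0], [[-0.035, 0.003, 0], 0]]}}

```text
t: 36.4
tool_pos: [0.5635, -0.0489, 0.1989]
tool_rot: [-1.983, -2.436, 0.001]
contact_force: [0.6, 0.2, -3.3]
opening: 0.0573
grip_force: 97.1
```

>>> {"method": "drive_tool", "body": {"rows": [[[-0.03, 0.002, 0], 0], [[-0.022, 0.001, 0], 0], [[-0.014, 0.001, 0], 0], [[-0.006, 0, 0], 0], [[0, 0, 0], 0], [[0, 0, 0], 0]]}}

```text
t: 37.0
tool_pos: [0.5818, -0.1157, 0.199]
tool_rot: [-1.982, -2.436, -0.0]
contact_force: [-0.3, -0.6, -5.2]
opening: 0.0572
grip_force: 97.1
```

```bash
python3 - <<'E'
from h import *
d=grab('wrist','w15.png'); im=d['image']; hsv=cv2.cvtColor(im,cv2.COLOR_BGR2HSV)
m=((hsv[...,1]<50)&(hsv[...,2]>110)&(hsv[...,0]>18)).astype(np.uint8); m=cv2.morphologyEx(m,cv2.MORPH_OPEN,np.ones((5,5)))
for c in cv2.findContours(m,0,1)[0]:
    if cv2.contourArea(c)<600: continue
    P=np.array([ray(d,*p[0],.006)[:2] for p in c]).astype(np.float32)*1000
    print(cv2.contourArea(c),cv2.boundingRect(c),cv2.minAreaRect(P))
    if cv2.contourArea(c)>3000: print(cv2.approxPolyDP(P.reshape(-1,1,2),4,True).reshape(-1,2).round(0).tolist())
go(.582,-.118,.0845,11.7); print(proj(d,[.582,-.118,.006]))
cv2.imwrite('pics/p15.png',im)
E
```

```text
1097.5 (72, 342, 88, 36) ((458.431884765625, -233.1724395751953), (62.79004669189453, 27.0173397064209), 14.249726295471191)
25322.5 (227, 266, 185, 156) ((597.8609008789062, -195.70916748046875), (121.66596984863281, 120.75238037109375), 11.235182762145996)
[[528.0, -148.0], [536.0, -185.0], [541.0, -187.0], [546.0, -233.0], [554.0, -235.0], [548.0, -241.0], [562.0, -243.0], [552.0, -260.0], [561.0, -263.0], [575.0, -256.0], [581.0, -260.0], [668.0, -242.0], [645.0, -127.0]]
8386.5 (258, 176, 125, 71) ((578.8681640625, -100.68943786621094), (76.62272644042969, 44.78123474121094), 11.785002708435059)
[[537.0, -86.0], [547.0, -130.0], [620.0, -114.0], [611.0, -71.0]]
1948.5 (78, 0, 131, 67) ((463.80316162109375, -21.440034866333008), (71.57113647460938, 33.20869827270508), 12.230842590332031)
tcp [ 0.5818 -0.1155  0.1991] yawY 11.8 tilt [ 0.001 -0.    -1.   ] | turn rad 0.001 shift mm [ -2.5  -0.3 114.6] q6 -0.53 open 57.8 F [ 0.3 -0.3 -5.6]
[319.10565748 238.82246961]
```

View pics/p15.png

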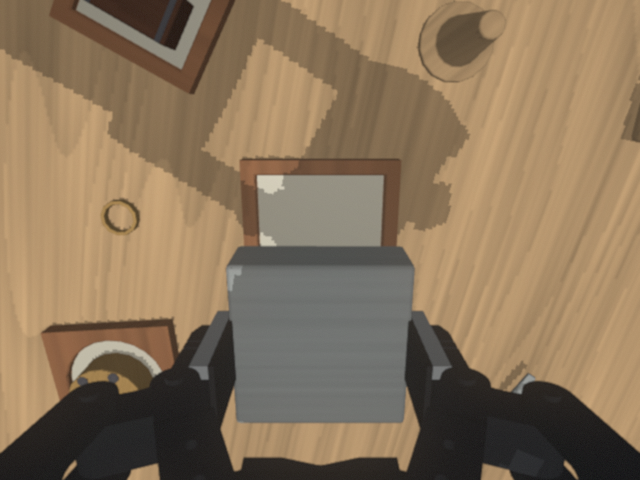

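The block is level and square to the tray. The felt spans columns 257–384, centred at 320, with its far edge at row 175, which puts the tray centre at (0.582,−0.1165). Shifting 1 mm and lowering.

>>> {"method": "drive_tool", "body": {"rows": [[[-0.001, 0, 0.006], 0], [[0, 0, 0.012], 0], [[0, 0, 0.018], 0], [[0, 0, 0.02], 0], [[0, 0, 0.02], 0], [[0, 0, 0.015], 0], [[0, 0, 0.01], 0], [[0, 0, 0.006], 0], [[0, 0, 0.003], 0], [[0, 0, 0.001], 0]]}}

```text
t: 38.05
tool_pos: [0.5827, -0.1176, 0.0887]
tool_rot: [1.983, 2.436, 0.0]
contact_force: [1.0, 0.5, -5.3]
opening: 0.0576
grip_force: 97.0
```

>>> {"method": "drive_tool", "body": {"rows": [[[0, 0, 0.001], 0], [[0, 0, 0.0007], 0], [[0, 0, 0.0003], 0], [[0, 0, 0], 0], [[0, 0, 0], 0]]}}

```text
t: 38.55
tool_pos: [0.5824, -0.1175, 0.0865]
tool_rot: [1.984, 2.436, 0.0]
contact_force: [0.9, -0.8, -4.6]
opening: 0.0574
grip_force: 97.0
```

>>> {"method": "drive_tool", "body": {"rows": [[[0, 0, 0.001], 0], [[0, 0, 0.0005], 0], [[0, 0, 0], 0], [[0, 0, 0], 0]]}}

```text
t: 38.95
tool_pos: [0.5823, -0.1175, 0.0847]
tool_rot: [-1.984, -2.436, 0.0]
contact_force: [0.1, -0.1, -4.0]
opening: 0.0578
grip_force: 97.2
```

>>> {"method": "drive_tool", "body": {"rows": [[[0, 0, 0.0004], 0], [[0, 0, 0], 0], [[0, 0, 0], 0]]}}

```text
t: 39.25
tool_pos: [0.5824, -0.1175, 0.0846]
tool_rot: [-1.984, -2.436, 0.0]
contact_force: [-1.2, 0.5, -1.9]
opening: 0.0576
grip_force: 97.3
```

>>> {"method": "drive_tool", "body": {"rows": [[[0, 0, 0.0005], 0], [[0, 0, 0], 0], [[0, 0, 0], 0]]}}

```text
t: 39.55
tool_pos: [0.5824, -0.1175, 0.0846]
tool_rot: [-1.984, -2.436, 0.0]
contact_force: [-4.6, 1.7, 4.6]
opening: 0.057
grip_force: 98.2
```

Touching. Releasing and rising.

>>> {"method": "drive_tool", "body": {"rows": [[[0, 0, 0], 0], [[0, 0, 0], 0], [[0, 0, 0], 0], [[0, 0, 0], 0], [[0, 0, 0], 0], [[0, 0, 0], 0]], "jaw": 0}}

```text
t: 40.15
tool_pos: [0.5824, -0.1175, 0.0839]
tool_rot: [1.984, 2.436, 0.0]
contact_force: [0.6, -0.6, -0.1]
opening: 0.0853
grip_force: 0.0
```

>>> {"method": "drive_tool", "body": {"rows": [[[0, 0, -0.004], 0], [[0, 0, -0.008], 0], [[0, 0, -0.02], 0], [[0, 0, -0.03], 0], [[0, 0, -0.03], 0], [[0, 0, -0.02], 0], [[0, 0, -0.01], 0], [[0, 0, 0], 0], [[0, 0, 0], 0], [[0, 0, 0], 0]]}}

```text
t: 41.15
tool_pos: [0.5815, -0.1172, 0.204]
tool_rot: [-1.982, -2.434, 0.002]
contact_force: [0.1, 0.3, -0.4]
opening: 0.0856
grip_force: 0.0
```

```bash
python3 - <<'E'
from h import *
d=grab('wrist','w16.png'); hsv=cv2.cvtColor(d['image'],cv2.COLOR_BGR2HSV); go(.582,-.117,.2)
C=np.array([.582,-.1165]); a=np.radians(11.7); ux=np.array([np.cos(a),np.sin(a)]); uy=np.array([-ux[1],ux[0]])
q=proj(d,[*C,.028]); print(q)
# steel top: profile along the two sides at z=.028, mm offsets with colour
for n,ax in (('u',ux),('v',uy)):
    print(n,[(k,d['image'][tuple(proj(d,[*(C+ax*k/1000),.028]).round().astype(int)[::-1])].tolist()) for k in list(range(-44,-22,2))+list(range(24,46,2))])
t=grab('top','t16.png')
print('cone top px',proj(t,[.63,.0086,.06]))
E
```

```text
tcp [ 0.5815 -0.1172  0.204 ] yawY 11.7 tilt [ 0.002 -0.003 -1.   ] | turn rad 0.0 shift mm [0.1 0.6 4. ] q6 -0.53 open 85.4 F [ 0.4 -0.2  0.4]
[321.29349155 242.59581682]
u [(-44, [70, 97, 134]), (-42, [69, 97, 137]), (-40, [68, 96, 136]), (-38, [69, 97, 137]), (-36, [58, 76, 100]), (-34, [165, 183, 189]), (-32, [168, 186, 191]), (-30, [167, 185, 190]), (-28, [106, 110, 109]), (-26, [108, 111, 110]), (-24, [109, 112, 111]), (24, [108, 111, 109]), (26, [107, 109, 108]), (28, [107, 110, 109]), (30, [100, 105, 104]), (32, [121, 134, 138]), (34, [120, 134, 138]), (36, [56, 70, 88]), (38, [55, 74, 100]), (40, [52, 72, 100]), (42, [55, 73, 100]), (44, [55, 74, 103])]
v [(-44, [101, 136, 163]), (-42, [100, 135, 162]), (-40, [100, 134, 162]), (-38, [71, 99, 139]), (-36, [71, 99, 140]), (-34, [72, 99, 140]), (-32, [68, 94, 132]), (-30, [101, 105, 106]), (-28, [106, 109, 109]), (-26, [107, 112, 110]), (-24, [106, 109, 108]), (24, [111, 113, 111]), (26, [107, 109, 108]), (28, [89, 91, 90]), (30, [71, 73, 73]), (32, [106, 115, 118]), (34, [123, 137, 141]), (36, [123, 136, 140]), (38, [123, 136, 140]), (40, [123, 136, 140]), (42, [101, 114, 124]), (44, [56, 76, 107])]
cone top px [315.05765417 185.84506826]
```

The steel block's top spans ±30 mm about the tray centre, with felt visible on the sides that the view does not hide. Its contact height also matches lying flat on the felt. The other three pieces and the cone were seen in place earlier and nothing has touched them since, so I'm handing in.

```bash
python3 -c "
from station import ctrl
print(ctrl.finish_job())"
```

```text
the job is handed in; nothing more can be done
None
```

I put all four pieces away in order, each set down on the felt of its own tray and released, with the ring cone left standing, and handed the job in at about 41 s; the hand-in gave no verdict.

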